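Open the sampler's tray cover by its hidden release groove

ROBOT

A 7-joint arm with a two-finger parallel gripper is mounted at the origin on the work surface. World frame = base frame: x ahead of the robot, y to its left, z up, the work surface at z = 0. Lengths are in m, angles in rad, forces in N, time in s.
With the tool pointing down it reaches from about 0.425 to 0.925 m from the base axis. Payload 6.8 kg.
Tool frame: the origin (TCP) lies on the mounting face of the last link; the fingertips stand 173 mm ahead of it and the grasp point (between the pads) lies 155 mm ahead of it; z points along the fingers, y is the line along which they close (so a half turn about z gives the same grasp; the last joint's range is limited). The gripper opens to 85 mm and grips with 20 to 120 N. Pads are 22 mm wide; open, the fingers measure 114 mm over their backs; the gripper's body (76 mm by 85 mm) begins 54 mm behind the grasp point. The pads swing forward as they close: fully open they stand 13 mm farther back than shut.
Start: joints at [1.168, 0.477, 0.022, 1.555, -0.011, 1.109, -0.083], TCP at [0.196, -0.646, 0.405] pointing down, gripper open.
Joint ranges: [-2.96, 2.96], [-0.34, 2.1], [-1.41, 1.46], [0.24, 2.44], [-1.37, 4.51], [0.17, 1.92], [-2.96, 2.96]. Speed limits (rad/s): [2.39, 2.39, 3.14, 3.14, 3.14, 3.14, 3.14].

INTERFACE

Orientations are given as a rotation vector (axis times angle).
In Python, from bench import r gives the robot as it stands.
- The arm moves only by the tool arm_command, never from a script. Its argument "plan" is a list of rows, each an object of numbers: "claw": the closure, from 0 (fully open) to 1 (shut); "tx", "ty", "tz": the shift along the tool's x, y, z in m; "ax", "ay", "az": the turn, a rotation vector about the tool's x, y, z in degrees. A call has exactly 10 rows; each row shifts and turns the commanded pose from where the row before left it, along the tool's axes as they then stand; what a row does not reach is not made up. A row lasts 1/12 s, in which the tool goes at most 41.7 mm and 7.16 degrees, less where a joint would pass 70% of its speed; a pose out of reach is approached as far as the arm can. A call is refused whole if a number of a shift passes 0.0417 or a number of a turn 7.16, either way. A call with a gripper value outside its range is refused whole. The fingers move at their own pace and stop on an object; "squeeze" is the grip in N (left out, the last holds). Time passes only in rows, so rows that do not move let the fingers close, or fill a call up. It gives the time, the measured TCP pose, the force, the opening and the grip force at its end, in the units of the state.
- r.get_obs(): the state, without advancing time (a new reading comes with each control period).
- r.grab_frame(name): name is "scene" or "side" or "wrist"; returns the picture (420x560x3 uint8, red, green, blue); there is no depth.
- r.camera_model(name): a dict with "fx", "fy", "cx", "cy" (pixels), "position" and "orientation" of the camera in the world; the wrist camera has in their place "tool_from_camera" (4x4, takes a point from camera to tool coordinates, whose origin is the TCP and whose axes are the flange's). Camera axes: x right, y up, looking along -z (the intrinsics and any distortion apply to the point x, -y, -z); pixel columns grow to the right and rows downward; lengths in m; the calibration is good to about 2 mm. A picture is of the moment at which its call begins: read the wrist's pose just before it. camera_model takes no time and is no camera call.
- r.hand_in(): hands the job in; it is judged then, once.
Trained networks look in the newest picture that a camera, given by its name, has taken for a name from the list of things; names that differ only in an ending like _2 or _b are one class to them, and where a whole thing is asked for, a point or a joint stands for the part that bears it (a point fixed in the world has none). Each returns a list of dicts, best first, with "confidence" (0 to 1); they miss things now and then, are a little off and sometimes report something else, mostly with a low value. They report only what shows in the picture. A call takes as long as a camera call.
- r.boxes_of(target, camera): "location" ([x, y, z] in m, in the coordinates of the camera as it stood for that picture, good to about 4 mm: the middle of the surface that is visible of it).
- r.tip_of(target, camera): "location" ([x, y, z] in m, in the coordinates of the camera as it stood for that picture, good to about 4 mm: a listed point, or the origin of a listed thing).
The state is a dict: "clock": time; "joints": joint angles; "qvel": joint speeds; "tau": joint torques, N m; "tcp_pos": TCP position; "orientation": TCP orientation; "contact_force": force on the tool from outside, world axes, zero at the start; "moment": the same for the moment, N m; "grip_width": finger opening in m; "gripper_force": force on a finger pad.
Only numpy, scipy, OpenCV 4.12 (cv2) and the standard library are available. Lean on these libraries where they do the work, as an engineer would, in place of code of your own. Each camera call takes 0.05 s, during which the arm holds its last target. There are 200 camera calls.

TASK

Open the cover of the autosampler's vial tray: lightly run a fingertip along the plain edge strip in front of the cover until you find the release groove in it, then press the catch inside the groove so that the cover springs open, and draw back so that the cover can rise all the way on its own spring. Pick nothing up, and leave the other things on the bench and on the sampler where they are.

Things in the scene. Friction and masses are not known exactly. Their poses are not given: they have to be found in the camera images.
- tray: low white vial-tray unit of an autosampler, 400 mm wide (y), 260 mm deep (x), fixed on the bench. Origin: middle of its underside; x points from its front to its hinged rear, y along its front, z up; the front (-x) faces the robot. A grey edge strip runs along its front between two white corners, each 110 mm wide with tops 3 mm above the strip; behind the strip lies the see-through cover.
- edge_mid (a point): middle of the grey edge strip, on its flat rigid top, 100 mm above the bench; tray's axes. The top is 46 mm wide (x, 23 mm either side of this point) and shows 90 mm either side of it along y. One release groove is cut in it, in a new place each time: its middle is up to 46 mm to either side of this point. A fingertip running along the top loses its support over the groove.
- catch (a joint): travel (m) of the catch, a flat grey spring key in the groove: 0 at rest, 0.006 pressed home. The groove is an open notch 48 mm long (y), reaching 42 mm (x) back from the strip's front face; the key (44 x 37 mm) fills it, 16 mm below the strip's top, and sinks straight down: 2.5 N to start, 7 N at 6 mm, then a hard stop. It frees the cover at 4 to 5 mm and springs back when let go.
- cover (a joint): opening angle (rad) of the cover about the hinge at its rear: 0 shut and held by the catch, 1.25 fully open at its stop. Once freed its own spring raises it in about 3 s, with a push of a few newtons; if a gripper is still above it, it rests lightly against that and rises on when the gripper has gone.
- cover_front (a point): middle of the cover's front edge, on its upper face; 25 mm behind the middle of the edge strip and 2 mm below the strip's top while shut. The cover is 336 mm wide and 198 mm deep; open, this edge stands about 285 mm above the bench.
- septa_jar: small closed glass jar, 36 mm wide and 36 mm high, standing loose on the tray unit's right front corner; origin in the middle of its underside. To be left alone.
- vial_rack: loose white vial rack 75 x 125 mm, 48 mm high; origin in the middle of its underside. To be left alone.
- solvent_bottle: loose amber bottle 72 mm wide, 150 mm high; origin in the middle of its underside. To be left alone.
- wash_vial: small loose glass jar 28 mm wide, 55 mm high; origin in the middle of its underside. To be left alone.
- tweezers: steel tweezers lying on the bench, 125 mm long, 6 mm high; origin in the middle, at bench level. To be left alone.
- crimper: hand crimper lying on the bench, about 180 mm long, 22 mm high; origin near its middle, at bench level. To be left alone.
- well_plate: clear flat sample plate 125 x 83 mm, 14 mm high, lying on the bench; origin in the middle of its underside. To be left alone.

How it is judged:
On the way, in this order (a step that is already met when the one before it is completed fails the run):
1. a fingertip runs on the top of the edge strip, the catch not yet pressed (contact force between the fingers and anything else above 0.2 N and z of the grasp point in the frame of edge_mid between 0.005 and 0.045 m and x of the grasp point in the frame of edge_mid between -0.045 and 0.045 m and y of the grasp point in the frame of edge_mid between -0.105 and 0.105 m and value of joint catch below 0.001 m and value of joint cover below 0.04 rad), for 0.2 s.
2. the catch in the groove is pressed down by the fingers (value of joint catch above 0.004 m and contact force between the fingers and anything else above 1 N), for 0.05 s.
At the end, for the whole second after the job is handed in: The cover stands fully open and still (more than 1.15 of its 1.25 rad), the catch has sprung back (less than 1.5 mm down), and none of the other loose things is more than 15 mm from where it stood (value of joint cover above 1.15 rad and velocity of joint cover between -0.05 and 0.05 rad/s and value of joint catch below 0.0015 m and distance of each of septa_jar, vial_rack, solvent_bottle, wash_vial, tweezers, crimper, well_plate from where it was at the start of the episode below 0.015 m); the robot touches nothing.
It fails at once if the fingers press on something with more than 40 N (run lightly, press as a finger would) (contact force between the fingers and anything else above 40 N).
It fails at once if one of the other things is shoved or lifted (more than 25 mm from its place) (distance of any of septa_jar, vial_rack, solvent_bottle, wash_vial, tweezers, crimper, well_plate from where it was at the start of the episode above 0.025 m).
It also fails if it takes over 54 s, if anything falls off the work surface, if the arm or the gripper's body presses on something with over 40 N, if the wrist force passes 120 N, or if a joint passes its speed limit or range.

## Working session

There is one attempt and no reset: what is moved stays moved. The work goes in short steps, Python scripts to look and compute and a tool call to move; the robot and the scene stay as the last step left them, time stands still between calls to the robot, and variables do not carry over. Pictures are saved under pics/ and viewed, at most 10 in all, crops included, and the job is handed in when it is done.

Besides the shell and the picture viewer there is one more tool, called after "Call:" by a JSON object that holds its "method" and its "body", one argument or row to a line. arm_command: Moves the arm, as the interface text tells. Its arguments: {"type":"object","properties":{"plan":{"type":"array","items":{"type":"object","properties":{"claw":{"type":"number"},"tx":{"type":"number"},"ty":{"type":"number"},"tz":{"type":"number"},"ax":{"type":"number"},"ay":{"type":"number"},"az":{"type":"number"}}}},"squeeze":{"type":"number"}},"required":["plan"]}

```bash
mkdir -p pics; ls
cat > h.py <<'E'
import numpy as np,cv2
from scipy.spatial.transform import Rotation as R
from bench import r
def cam2w(c,p):
    m=r.camera_model(c)
    if c=='wrist':
        o=r.get_obs();q=np.array(m['tool_from_camera'])@np.r_[p,1]
        return np.array(o['tcp_pos'])+R.from_rotvec(o['orientation']).apply(q[:3])
    o=np.array(m['orientation']);
    Ro=R.from_matrix(o) if o.shape==(3,3) else R.from_rotvec(o)
    return np.array(m['position'])+Ro.apply(p)
def save(c,n):
    f=r.grab_frame(c);cv2.imwrite('pics/'+n,f[:,:,::-1]);return f
E
python3 - <<'E'
from h import *
np.set_printoptions(precision=4,suppress=True)
o=r.get_obs();print(o)
for c in ['scene','side']:
    save(c,c+'0.png');print(c,r.camera_model(c))
    for t in ['edge_mid','cover_front','tray','septa_jar']:
        for d in r.tip_of(t,c)[:2]: print(c,t,d['confidence'],cam2w(c,d['location']))
E
```

```text
pics
{'clock': 0.0, 'joints': array([ 1.1679,  0.4778,  0.0223,  1.5565, -0.0115,  1.1093, -0.0831]), 'qvel': array([ 0.0001, -0.0004, -0.0007, -0.001 ,  0.0013, -0.0006,  0.0026]), 'tau': array([ -0.    , -59.6455,   1.6079, -28.1197,   0.0125,   0.0094,
         0.    ]), 'tcp_pos': array([ 0.1961, -0.6456,  0.4037]), 'orientation': array([-3.1057, -0.4612,  0.0006]), 'contact_force': array([0.0723, 0.0779, 0.2577]), 'moment': array([ 0.0024, -0.0148, -0.0255]), 'gripper_force': 0.0, 'grip_width': 0.0853988595210734}
scene {'fx': 435.9887240470271, 'fy': 435.9887240470271, 'cx': 274.9981908632408, 'cy': 208.6934829626967, 'position': array([ 1.2178, -0.4794,  1.364 ]), 'orientation': array([0.5593, 0.2833, 0.951 ])}
scene edge_mid 0.8 [0.5203 0.1259 0.1037]
scene cover_front 0.92 [0.547  0.1146 0.1001]
scene tray 0.59 [0.6272 0.111  0.0003]
scene septa_jar 0.65 [ 0.5066 -0.0362  0.1035]
side {'fx': 388.70719192464594, 'fy': 388.70719192464594, 'cx': 286.4052330887393, 'cy': 211.0655442142176, 'position': array([0.0795, 0.7628, 1.0381]), 'orientation': array([ 0.2691, -0.9614, -2.4774])}
side edge_mid 0.96 [0.5248 0.1211 0.1012]
side cover_front 0.76 [0.5484 0.1152 0.0995]
side cover_front 0.42 [0.5234 0.1228 0.1015]
side tray 0.57 [0.628  0.1083 0.0009]
side septa_jar 0.45 [ 0.5127 -0.0413  0.1028]
```

View pics/scene0.png

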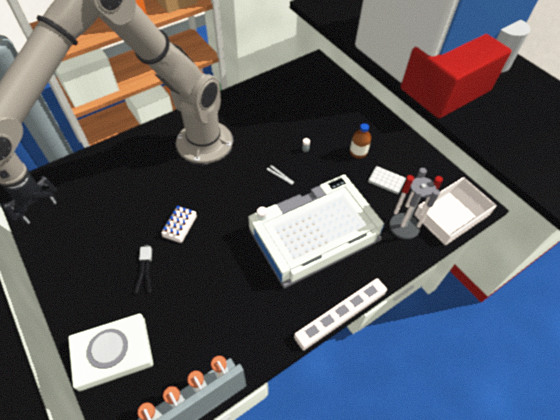

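View pics/side0.png

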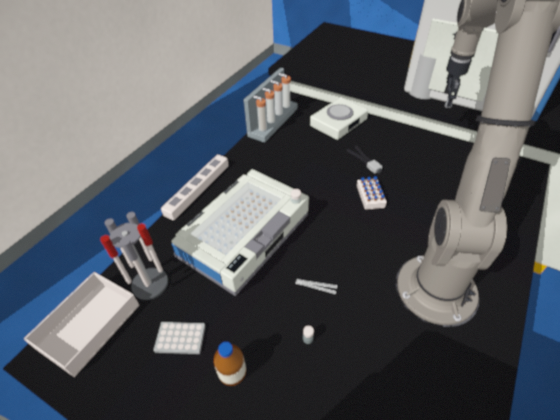

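The side and scene views show the tray ahead of the robot, with the grey strip at about (268,235) in side and (312,195) in scene. The jar is on its right corner. The network results agree: edge_mid ≈ (0.523, 0.123, 0.10), tray yaw ≈ -7°. I'll move over it now.

Call:
{"method": "arm_command", "body": {
  "plan": [
    {"claw":1,"tx":0.036,"ty":-0.019},
    {"claw":1,"tx":0.036,"ty":-0.019},
    {"claw":1,"tx":0.036,"ty":-0.019},
    {"claw":1,"tx":0.036,"ty":-0.019},
    {"claw":1,"tx":0.036,"ty":-0.019},
    {"claw":1,"tx":0.036,"ty":-0.019},
    {"claw":1,"tx":0.036,"ty":-0.019},
    {"claw":1,"tx":0.036,"ty":-0.019},
    {"claw":1,"tx":0.036,"ty":-0.019},
    {"claw":1,"tx":0.036,"ty":-0.019}
  ],
  "squeeze": 30
}}

```text
invalid input at $.plan[0]: expected keys claw, tx, ty, tz, ax, ay, az
```

Call:
{"method": "arm_command", "body": {
  "plan": [
    {"claw":1,"tx":0.036,"ty":-0.019,"tz":0,"ax":0,"ay":0,"az":0},
    {"claw":1,"tx":0.036,"ty":-0.019,"tz":0,"ax":0,"ay":0,"az":0},
    {"claw":1,"tx":0.036,"ty":-0.019,"tz":0,"ax":0,"ay":0,"az":0},
    {"claw":1,"tx":0.036,"ty":-0.019,"tz":0,"ax":0,"ay":0,"az":0},
    {"claw":1,"tx":0.036,"ty":-0.019,"tz":0,"ax":0,"ay":0,"az":0},
    {"claw":1,"tx":0.036,"ty":-0.019,"tz":0,"ax":0,"ay":0,"az":0},
    {"claw":1,"tx":0.036,"ty":-0.019,"tz":0,"ax":0,"ay":0,"az":0},
    {"claw":1,"tx":0.036,"ty":-0.019,"tz":0,"ax":0,"ay":0,"az":0},
    {"claw":1,"tx":0.036,"ty":-0.019,"tz":0,"ax":0,"ay":0,"az":0},
    {"claw":1,"tx":0.036,"ty":-0.019,"tz":0,"ax":0,"ay":0,"az":0}
  ],
  "squeeze": 30
}}

```text
clock: 1.33
tcp_pos: [0.4865, -0.3579, 0.4051]
orientation: [3.107, 0.461, 0.001]
contact_force: [0.7, -0.0, 0.6]
grip_width: 0.0001
gripper_force: 0.0
```

Call:
{"method": "arm_command", "body": {
  "plan": [
    {"claw":1,"tx":0,"ty":-0.038,"tz":0,"ax":0,"ay":0,"az":6},
    {"claw":1,"tx":0,"ty":-0.038,"tz":0,"ax":0,"ay":0,"az":6},
    {"claw":1,"tx":0,"ty":-0.038,"tz":0,"ax":0,"ay":0,"az":6},
    {"claw":1,"tx":0,"ty":-0.038,"tz":0,"ax":0,"ay":0,"az":6},
    {"claw":1,"tx":0,"ty":-0.038,"tz":0,"ax":0,"ay":0,"az":0},
    {"claw":1,"tx":0,"ty":-0.038,"tz":0,"ax":0,"ay":0,"az":0},
    {"claw":1,"tx":0,"ty":-0.038,"tz":0,"ax":0,"ay":0,"az":0},
    {"claw":1,"tx":0,"ty":-0.038,"tz":0,"ax":0,"ay":0,"az":0},
    {"claw":1,"tx":0,"ty":-0.038,"tz":0,"ax":0,"ay":0,"az":0},
    {"claw":1,"tx":0,"ty":-0.038,"tz":0,"ax":0,"ay":0,"az":0}
  ]
}}

```text
clock: 2.17
tcp_pos: [0.4927, 0.0181, 0.4051]
orientation: [3.135, -0.195, 0.001]
contact_force: [1.2, 0.4, -0.2]
grip_width: 0.0002
gripper_force: 0.0
```

Run:
```python
from h import *
np.set_printoptions(precision=4,suppress=True)
o=r.get_obs();print(o['clock'],o['tcp_pos'],R.from_rotvec(o['orientation']).as_matrix()[:,0],o['contact_force'],r.camera_model('wrist'))
save('wrist','w1.png')
for t in ['edge_mid','cover_front','septa_jar']:
    for d in r.tip_of(t,'wrist')[:2]: print(t,d['confidence'],cam2w('wrist',d['location']))
```

```text
2.1667 [0.4927 0.0181 0.4051] [ 0.9923 -0.124   0.0009] [ 1.1907  0.3943 -0.1772] {'fx': 297.5852331697661, 'fy': 297.5852331697661, 'cx': 274.8861548798905, 'cy': 205.98599313368763, 'tool_from_camera': array([[-0.0001,  0.9604,  0.2787,  0.0714],
       [ 1.    ,  0.0001,  0.0001,  0.0001],
       [ 0.0001,  0.2787, -0.9604,  0.031 ],
       [ 0.    ,  0.    ,  0.    ,  1.    ]])}
cover_front 0.7 [0.5496 0.1212 0.0983]
septa_jar 0.74 [ 0.5066 -0.0426  0.1071]
```

View pics/w1.png

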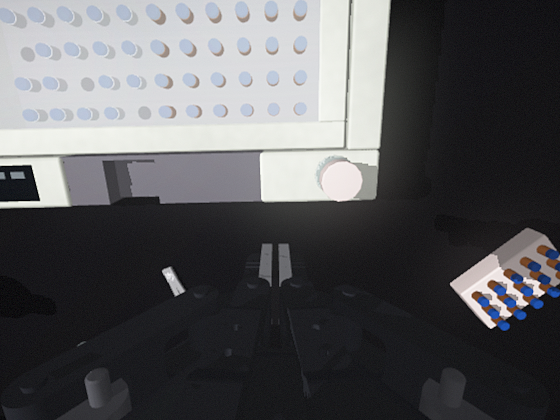

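The wrist picture shows the grey strip from column 65 to 262, rows 153–205. There is a shadowed notch at columns ~107–160, which is the groove, left of the strip's middle. I'll project these to the strip's plane.

Run:
```python
from h import *
np.set_printoptions(precision=4,suppress=True)
m=r.camera_model('wrist');o=r.get_obs();T=np.array(m['tool_from_camera']);Rt=R.from_rotvec(o['orientation']).as_matrix()
c=o['tcp_pos']+Rt@T[:3,3]
def px(u,v,z):
    d=Rt@T[:3,:3]@np.array([(u-m['cx'])/m['fx'],-(v-m['cy'])/m['fy'],-1]);return c+d*(z-c[2])/d[2]
P={}
for n,u,v,z in [('strip L back',63,157,.1),('strip L front',68,207,.1),('R back',260,152,.1),('R front',262,202,.1),('gL back',107,160,.1),('gR back',158,160,.084),('gR front',160,203,.1),('gLfront',117,205,.1)]:
    P[n]=px(u,v,z);print(n,P[n])
mid=(P['strip L back']+P['strip L front']+P['R back']+P['R front'])/4;print(mid)
d=P['strip L back']-P['R back'];print('yaw',np.degrees(np.arctan2(-d[0],d[1])))
f=cv2.imread('pics/w1.png')[135:225,50:280];f=cv2.resize(f,None,fx=3.4,fy=3.4,interpolation=cv2.INTER_CUBIC)
cv2.imwrite('pics/c1.png',np.clip(f*1.5,0,255).astype(np.uint8))
```

```text
strip L back [0.5548 0.2049 0.1   ]
strip L front [0.508  0.2153 0.1   ]
R back [0.5374 0.0254 0.1   ]
R front [0.4904 0.0299 0.1   ]
gL back [0.5472 0.1657 0.1   ]
gR back [0.5403 0.1257 0.084 ]
gR front [0.5012 0.1268 0.1   ]
gLfront [0.5043 0.1681 0.1   ]
[0.5227 0.1189 0.1   ]
yaw -5.516311618639953
```

View pics/c1.png

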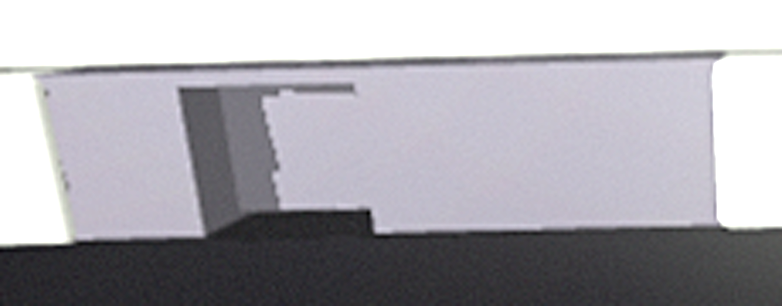

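The groove runs from crop column ~190 to ~365, so y ≈ 0.125–0.172 in the world with its middle at about (0.52, 0.149), and 47 mm wide as it must be. Next I'll come down over the plain strip to its right.

Call:
{"method": "arm_command", "body": {
  "plan": [
    {"claw":1,"tx":0.0028,"ty":-0.0138,"tz":0.02,"ax":0,"ay":0,"az":0},
    {"claw":1,"tx":0.0028,"ty":-0.0138,"tz":0.02,"ax":0,"ay":0,"az":0},
    {"claw":1,"tx":0.0028,"ty":-0.0138,"tz":0.02,"ax":0,"ay":0,"az":0},
    {"claw":1,"tx":0.0028,"ty":-0.0138,"tz":0.02,"ax":0,"ay":0,"az":0},
    {"claw":1,"tx":0.0028,"ty":-0.0138,"tz":0.02,"ax":0,"ay":0,"az":0},
    {"claw":1,"tx":0,"ty":0,"tz":0.01,"ax":0,"ay":0,"az":0},
    {"claw":1,"tx":0,"ty":0,"tz":0.005,"ax":0,"ay":0,"az":0},
    {"claw":1,"tx":0,"ty":0,"tz":0.003,"ax":0,"ay":0,"az":0},
    {"claw":1,"tx":0,"ty":0,"tz":0,"ax":0,"ay":0,"az":0},
    {"claw":1,"tx":0,"ty":0,"tz":0,"ax":0,"ay":0,"az":0}
  ]
}}

```text
clock: 3.2
tcp_pos: [0.5156, 0.0818, 0.2875]
orientation: [3.135, -0.198, 0.002]
contact_force: [-0.0, -0.5, 0.5]
grip_width: 0.0003
gripper_force: 0.0
```

Tip z is about 0.1145. I'll lower slowly, then look at the force.

Call:
{"method": "arm_command", "body": {
  "plan": [
    {"claw":1,"tx":0,"ty":0,"tz":0.002,"ax":0,"ay":0,"az":0},
    {"claw":1,"tx":0,"ty":0,"tz":0.002,"ax":0,"ay":0,"az":0},
    {"claw":1,"tx":0,"ty":0,"tz":0.002,"ax":0,"ay":0,"az":0},
    {"claw":1,"tx":0,"ty":0,"tz":0.002,"ax":0,"ay":0,"az":0},
    {"claw":1,"tx":0,"ty":0,"tz":0.001,"ax":0,"ay":0,"az":0},
    {"claw":1,"tx":0,"ty":0,"tz":0.001,"ax":0,"ay":0,"az":0},
    {"claw":1,"tx":0,"ty":0,"tz":0.001,"ax":0,"ay":0,"az":0},
    {"claw":1,"tx":0,"ty":0,"tz":0.001,"ax":0,"ay":0,"az":0},
    {"claw":1,"tx":0,"ty":0,"tz":0,"ax":0,"ay":0,"az":0},
    {"claw":1,"tx":0,"ty":0,"tz":0,"ax":0,"ay":0,"az":0}
  ]
}}

```text
clock: 4.03
tcp_pos: [0.5153, 0.083, 0.2746]
orientation: [3.136, -0.195, -0.0]
contact_force: [0.7, 0.1, 0.5]
grip_width: 0.0
gripper_force: 0.0
```

Call:
{"method": "arm_command", "body": {
  "plan": [
    {"claw":1,"tx":0,"ty":0,"tz":0.0005,"ax":0,"ay":0,"az":0},
    {"claw":1,"tx":0,"ty":0,"tz":0.0005,"ax":0,"ay":0,"az":0},
    {"claw":1,"tx":0,"ty":0,"tz":0.0005,"ax":0,"ay":0,"az":0},
    {"claw":1,"tx":0,"ty":0,"tz":0.0005,"ax":0,"ay":0,"az":0},
    {"claw":1,"tx":0,"ty":0,"tz":0,"ax":0,"ay":0,"az":0},
    {"claw":1,"tx":0,"ty":0,"tz":0,"ax":0,"ay":0,"az":0},
    {"claw":1,"tx":0,"ty":0,"tz":0,"ax":0,"ay":0,"az":0},
    {"claw":1,"tx":0,"ty":0,"tz":0,"ax":0,"ay":0,"az":0},
    {"claw":1,"tx":0,"ty":0,"tz":0,"ax":0,"ay":0,"az":0},
    {"claw":1,"tx":0,"ty":0,"tz":0,"ax":0,"ay":0,"az":0}
  ]
}}

```text
clock: 4.87
tcp_pos: [0.5154, 0.0831, 0.2735]
orientation: [3.135, -0.195, 0.0]
contact_force: [-2.7, -1.5, 8.8]
grip_width: 0.0001
gripper_force: 4.2
```

Call:
{"method": "arm_command", "body": {
  "plan": [
    {"claw":1,"tx":0,"ty":-0.003,"tz":-0.0003,"ax":0,"ay":0,"az":0},
    {"claw":1,"tx":0,"ty":-0.003,"tz":0,"ax":0,"ay":0,"az":0},
    {"claw":1,"tx":0,"ty":-0.003,"tz":0,"ax":0,"ay":0,"az":0},
    {"claw":1,"tx":0,"ty":-0.003,"tz":0,"ax":0,"ay":0,"az":0},
    {"claw":1,"tx":0,"ty":-0.003,"tz":0,"ax":0,"ay":0,"az":0},
    {"claw":1,"tx":0,"ty":-0.003,"tz":0,"ax":0,"ay":0,"az":0},
    {"claw":1,"tx":0,"ty":-0.003,"tz":0,"ax":0,"ay":0,"az":0},
    {"claw":1,"tx":0,"ty":-0.003,"tz":0,"ax":0,"ay":0,"az":0},
    {"claw":1,"tx":0,"ty":-0.003,"tz":0,"ax":0,"ay":0,"az":0},
    {"claw":1,"tx":0,"ty":-0.003,"tz":0,"ax":0,"ay":0,"az":0}
  ]
}}

```text
clock: 5.7
tcp_pos: [0.5195, 0.1118, 0.2735]
orientation: [3.134, -0.197, 0.001]
contact_force: [-0.3, -5.4, 6.6]
grip_width: -0.0004
gripper_force: 3.3
```

Call:
{"method": "arm_command", "body": {
  "plan": [
    {"claw":1,"tx":0,"ty":-0.003,"tz":0,"ax":0,"ay":0,"az":0},
    {"claw":1,"tx":0,"ty":-0.003,"tz":0,"ax":0,"ay":0,"az":0},
    {"claw":1,"tx":0,"ty":-0.003,"tz":0,"ax":0,"ay":0,"az":0},
    {"claw":1,"tx":0,"ty":-0.003,"tz":0,"ax":0,"ay":0,"az":0},
    {"claw":1,"tx":0,"ty":-0.003,"tz":0,"ax":0,"ay":0,"az":0},
    {"claw":1,"tx":0,"ty":-0.003,"tz":0,"ax":0,"ay":0,"az":0},
    {"claw":1,"tx":0,"ty":-0.003,"tz":0,"ax":0,"ay":0,"az":0},
    {"claw":1,"tx":0,"ty":-0.003,"tz":0,"ax":0,"ay":0,"az":0},
    {"claw":1,"tx":0,"ty":0,"tz":0,"ax":0,"ay":0,"az":0},
    {"claw":1,"tx":0,"ty":0,"tz":0,"ax":0,"ay":0,"az":0}
  ]
}}

```text
clock: 6.53
tcp_pos: [0.5219, 0.1371, 0.2728]
orientation: [-3.135, 0.193, 0.001]
contact_force: [0.3, -0.2, 0.9]
grip_width: -0.0003
gripper_force: 0.0
```

Support is lost at y = 0.137, which matches the picture. I'll go to the groove's middle and sink towards the key.

Call:
{"method": "arm_command", "body": {
  "plan": [
    {"claw":1,"tx":-0.001,"ty":-0.004,"tz":0,"ax":0,"ay":0,"az":0},
    {"claw":1,"tx":-0.001,"ty":-0.004,"tz":0,"ax":0,"ay":0,"az":0},
    {"claw":1,"tx":-0.001,"ty":-0.004,"tz":0,"ax":0,"ay":0,"az":0},
    {"claw":1,"tx":0,"ty":0,"tz":0,"ax":0,"ay":0,"az":0},
    {"claw":1,"tx":0,"ty":0,"tz":0.002,"ax":0,"ay":0,"az":0},
    {"claw":1,"tx":0,"ty":0,"tz":0.002,"ax":0,"ay":0,"az":0},
    {"claw":1,"tx":0,"ty":0,"tz":0.002,"ax":0,"ay":0,"az":0},
    {"claw":1,"tx":0,"ty":0,"tz":0.002,"ax":0,"ay":0,"az":0},
    {"claw":1,"tx":0,"ty":0,"tz":0.002,"ax":0,"ay":0,"az":0},
    {"claw":1,"tx":0,"ty":0,"tz":0,"ax":0,"ay":0,"az":0}
  ]
}}

```text
clock: 7.37
tcp_pos: [0.5204, 0.1487, 0.2625]
orientation: [3.135, -0.195, -0.001]
contact_force: [-0.5, 0.8, 0.8]
grip_width: 0.0
gripper_force: 0.0
```

Call:
{"method": "arm_command", "body": {
  "plan": [
    {"claw":1,"tx":0,"ty":0,"tz":0.0015,"ax":0,"ay":0,"az":0},
    {"claw":1,"tx":0,"ty":0,"tz":0.0015,"ax":0,"ay":0,"az":0},
    {"claw":1,"tx":0,"ty":0,"tz":0.0015,"ax":0,"ay":0,"az":0},
    {"claw":1,"tx":0,"ty":0,"tz":0.0015,"ax":0,"ay":0,"az":0},
    {"claw":1,"tx":0,"ty":0,"tz":0.0015,"ax":0,"ay":0,"az":0},
    {"claw":1,"tx":0,"ty":0,"tz":0.0015,"ax":0,"ay":0,"az":0},
    {"claw":1,"tx":0,"ty":0,"tz":0.0015,"ax":0,"ay":0,"az":0},
    {"claw":1,"tx":0,"ty":0,"tz":0.0005,"ax":0,"ay":0,"az":0},
    {"claw":1,"tx":0,"ty":0,"tz":0,"ax":0,"ay":0,"az":0},
    {"claw":1,"tx":0,"ty":0,"tz":0,"ax":0,"ay":0,"az":0}
  ]
}}

```text
clock: 8.2
tcp_pos: [0.5206, 0.1489, 0.2524]
orientation: [3.135, -0.195, 0.0]
contact_force: [-2.1, -0.6, 6.0]
grip_width: 0.0001
gripper_force: 3.0
```

Call:
{"method": "arm_command", "body": {
  "plan": [
    {"claw":1,"tx":0,"ty":0,"tz":0.0005,"ax":0,"ay":0,"az":0},
    {"claw":1,"tx":0,"ty":0,"tz":0.0005,"ax":0,"ay":0,"az":0},
    {"claw":1,"tx":0,"ty":0,"tz":0.0003,"ax":0,"ay":0,"az":0},
    {"claw":1,"tx":0,"ty":0,"tz":0,"ax":0,"ay":0,"az":0},
    {"claw":1,"tx":0,"ty":0,"tz":0,"ax":0,"ay":0,"az":0},
    {"claw":1,"tx":0,"ty":0,"tz":0,"ax":0,"ay":0,"az":0},
    {"claw":1,"tx":0,"ty":0,"tz":0,"ax":0,"ay":0,"az":0},
    {"claw":1,"tx":0,"ty":0,"tz":0,"ax":0,"ay":0,"az":0},
    {"claw":1,"tx":0,"ty":0,"tz":0,"ax":0,"ay":0,"az":0},
    {"claw":1,"tx":0,"ty":0,"tz":0,"ax":0,"ay":0,"az":0}
  ]
}}

```text
clock: 9.03
tcp_pos: [0.5205, 0.1489, 0.2515]
orientation: [3.135, -0.195, 0.001]
contact_force: [-3.3, -1.7, 9.3]
grip_width: 0.0001
gripper_force: 4.7
```

Run:
```python
from h import *
a=save('side','s2.png')
cv2.imwrite('pics/s2c.png',cv2.resize(a[130:310,150:350,::-1],None,fx=3,fy=3))
```

```text
(no output)
```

View pics/s2c.png

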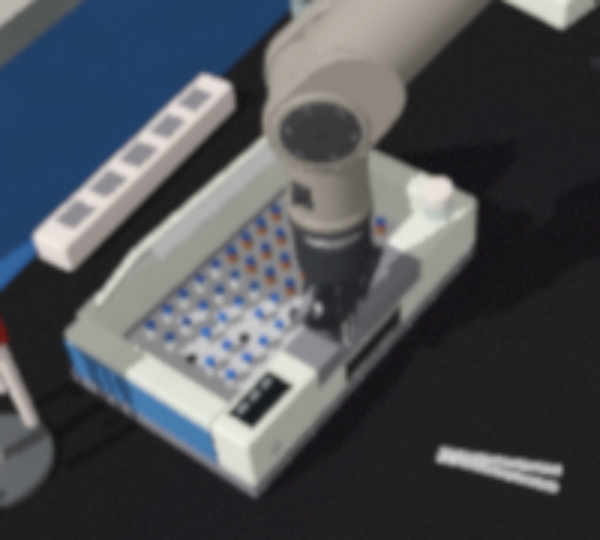

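The side view shows the finger in the groove at about (330,330) and the vials now seen uncovered, so the cover looks freed. I'll lift slightly off the key and draw back towards the robot.

Call:
{"method": "arm_command", "body": {
  "plan": [
    {"claw":1,"tx":0,"ty":0,"tz":-0.004,"ax":0,"ay":0,"az":0},
    {"claw":1,"tx":0,"ty":0,"tz":-0.004,"ax":0,"ay":0,"az":0},
    {"claw":1,"tx":-0.005,"ty":0,"tz":-0.004,"ax":0,"ay":0,"az":0},
    {"claw":1,"tx":-0.01,"ty":0,"tz":-0.004,"ax":0,"ay":0,"az":0},
    {"claw":1,"tx":-0.01,"ty":0,"tz":-0.004,"ax":0,"ay":0,"az":0},
    {"claw":1,"tx":-0.01,"ty":0,"tz":-0.004,"ax":0,"ay":0,"az":0},
    {"claw":1,"tx":-0.01,"ty":0,"tz":-0.004,"ax":0,"ay":0,"az":0},
    {"claw":1,"tx":-0.01,"ty":0,"tz":0,"ax":0,"ay":0,"az":0},
    {"claw":1,"tx":-0.01,"ty":0,"tz":0,"ax":0,"ay":0,"az":0},
    {"claw":1,"tx":-0.01,"ty":0,"tz":0,"ax":0,"ay":0,"az":0}
  ]
}}

```text
clock: 9.92
tcp_pos: [0.4449, 0.1583, 0.2787]
orientation: [3.135, -0.194, -0.0]
contact_force: [-0.3, 0.4, -0.0]
grip_width: 0.0001
gripper_force: 0.0
```

Call:
{"method": "arm_command", "body": {
  "plan": [
    {"claw":1,"tx":0,"ty":0.02,"tz":-0.01,"ax":0,"ay":0,"az":0},
    {"claw":1,"tx":0,"ty":0.02,"tz":-0.01,"ax":0,"ay":0,"az":0},
    {"claw":1,"tx":0,"ty":0.02,"tz":-0.01,"ax":0,"ay":0,"az":0},
    {"claw":1,"tx":0,"ty":0.02,"tz":-0.01,"ax":0,"ay":0,"az":0},
    {"claw":1,"tx":0,"ty":0.02,"tz":-0.01,"ax":0,"ay":0,"az":0},
    {"claw":1,"tx":0,"ty":0,"tz":0,"ax":0,"ay":0,"az":0},
    {"claw":1,"tx":0,"ty":0,"tz":0,"ax":0,"ay":0,"az":0},
    {"claw":1,"tx":0,"ty":0,"tz":0,"ax":0,"ay":0,"az":0},
    {"claw":1,"tx":0,"ty":0,"tz":0,"ax":0,"ay":0,"az":0},
    {"claw":1,"tx":0,"ty":0,"tz":0,"ax":0,"ay":0,"az":0}
  ]
}}

```text
clock: 10.75
tcp_pos: [0.4335, 0.0599, 0.3282]
orientation: [-3.136, 0.192, 0.001]
contact_force: [0.1, 0.2, 0.0]
grip_width: 0.0
gripper_force: 0.0
```

Call:
{"method": "arm_command", "body": {
  "plan": [
    {"claw":1,"tx":0,"ty":0,"tz":0,"ax":0,"ay":0,"az":0},
    {"claw":1,"tx":0,"ty":0,"tz":0,"ax":0,"ay":0,"az":0},
    {"claw":1,"tx":0,"ty":0,"tz":0,"ax":0,"ay":0,"az":0},
    {"claw":1,"tx":0,"ty":0,"tz":0,"ax":0,"ay":0,"az":0},
    {"claw":1,"tx":0,"ty":0,"tz":0,"ax":0,"ay":0,"az":0},
    {"claw":1,"tx":0,"ty":0,"tz":0,"ax":0,"ay":0,"az":0},
    {"claw":1,"tx":0,"ty":0,"tz":0,"ax":0,"ay":0,"az":0},
    {"claw":1,"tx":0,"ty":0,"tz":0,"ax":0,"ay":0,"az":0},
    {"claw":1,"tx":0,"ty":0,"tz":0,"ax":0,"ay":0,"az":0},
    {"claw":1,"tx":0,"ty":0,"tz":0,"ax":0,"ay":0,"az":0}
  ]
}}

```text
clock: 11.58
tcp_pos: [0.4337, 0.0589, 0.3287]
orientation: [3.136, -0.195, 0.0]
contact_force: [-0.1, 0.1, -1.4]
grip_width: -0.0002
gripper_force: 0.0
```

Call:
{"method": "arm_command", "body": {
  "plan": [
    {"claw":1,"tx":0,"ty":0,"tz":0,"ax":0,"ay":0,"az":0},
    {"claw":1,"tx":0,"ty":0,"tz":0,"ax":0,"ay":0,"az":0},
    {"claw":1,"tx":0,"ty":0,"tz":0,"ax":0,"ay":0,"az":0},
    {"claw":1,"tx":0,"ty":0,"tz":0,"ax":0,"ay":0,"az":0},
    {"claw":1,"tx":0,"ty":0,"tz":0,"ax":0,"ay":0,"az":0},
    {"claw":1,"tx":0,"ty":0,"tz":0,"ax":0,"ay":0,"az":0},
    {"claw":1,"tx":0,"ty":0,"tz":0,"ax":0,"ay":0,"az":0},
    {"claw":1,"tx":0,"ty":0,"tz":0,"ax":0,"ay":0,"az":0},
    {"claw":1,"tx":0,"ty":0,"tz":0,"ax":0,"ay":0,"az":0},
    {"claw":1,"tx":0,"ty":0,"tz":0,"ax":0,"ay":0,"az":0}
  ]
}}

```text
clock: 12.42
tcp_pos: [0.4337, 0.0589, 0.3287]
orientation: [-3.136, 0.195, -0.0]
contact_force: [0.4, -0.7, -1.1]
grip_width: -0.0003
gripper_force: 0.0
```

Run:
```python
from h import *
np.set_printoptions(precision=3,suppress=True)
for c in ['scene','side']:
    a=save(c,c+'3.png')
    for d in r.tip_of('cover_front',c)[:2]: print(c,d['confidence'],cam2w(c,d['location']))
```

```text
scene 0.57 [0.685 0.105 0.284]
scene 0.3 [0.626 0.108 0.   ]
side 0.79 [0.685 0.103 0.281]
```

View pics/scene3.png

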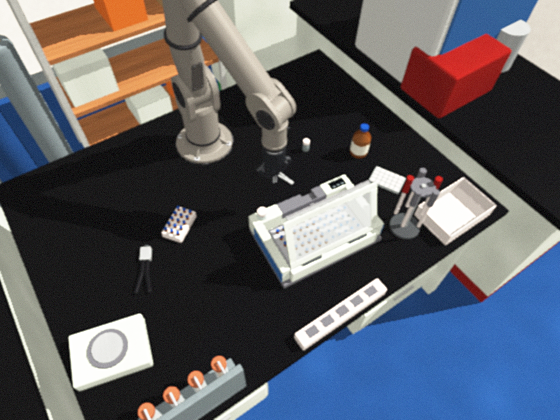

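The cover stands open at (330,215), with its front edge at z ≈ 0.283 against the 0.285 expected. The other things are in place and the gripper is clear at (275,165). One more second to settle, then I'll hand in.

Call:
{"method": "arm_command", "body": {
  "plan": [
    {"claw":1,"tx":0,"ty":0,"tz":0,"ax":0,"ay":0,"az":0},
    {"claw":1,"tx":0,"ty":0,"tz":0,"ax":0,"ay":0,"az":0},
    {"claw":1,"tx":0,"ty":0,"tz":0,"ax":0,"ay":0,"az":0},
    {"claw":1,"tx":0,"ty":0,"tz":0,"ax":0,"ay":0,"az":0},
    {"claw":1,"tx":0,"ty":0,"tz":0,"ax":0,"ay":0,"az":0},
    {"claw":1,"tx":0,"ty":0,"tz":0,"ax":0,"ay":0,"az":0},
    {"claw":1,"tx":0,"ty":0,"tz":0,"ax":0,"ay":0,"az":0},
    {"claw":1,"tx":0,"ty":0,"tz":0,"ax":0,"ay":0,"az":0},
    {"claw":1,"tx":0,"ty":0,"tz":0,"ax":0,"ay":0,"az":0},
    {"claw":1,"tx":0,"ty":0,"tz":0,"ax":0,"ay":0,"az":0}
  ]
}}

```text
clock: 13.45
tcp_pos: [0.4337, 0.0589, 0.3287]
orientation: [-3.136, 0.195, -0.0]
contact_force: [-0.2, 0.7, -0.7]
grip_width: -0.0
gripper_force: 0.0
```

```bash
python3 -c "
from bench import r
print(r.hand_in())"
```

```text
the job is handed in; nothing more can be done
None
```

I found the groove by touch, pressed the catch, and the cover sprang fully open; the gripper is clear, the other things look unmoved in the last picture, and the job is handed in (no verdict was returned).

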